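# Clamp a gel cassette on the sloping casting stand

## Task

Take the large glass gel cassette out of the rack and seat it in the sloping casting stand: foot down in the channel, centred, flat against the backrest. Then take the spring clamp off its post, squeeze it open and clip it well down over the cassette's top edge and one of the two ears of the backrest (either one), so that it grips both together, and let go. Leave the small cassette in the rack and do not shift the bottles, flask and beaker that stand around.

Things in the scene. Friction and masses are not known exactly. Their poses are not given: they have to be found in the camera images.
- cassette: The large gel cassette: stiff glass sandwich with grey spacer strips, 150 wide (x) x 10 thick (y) x 120 high (z), 0.22 kg; origin: centre of its lower end face. Starts upright in one of the rack's grooves (12 wide, 24 deep, so it may lean a few degrees); grasp it across its thickness at the middle of its top edge. Front and back alike.
- small_cassette: A bystander: a smaller cassette of the same make, 90 wide x 10 thick x 100 high, upright in the rack's other groove, facing the same way. Same origin and axes. It stays there (moved at most 20 mm).
- rack: Fixed white rack, 180 (x) x 116 (y) x 36 high, origin at the centre of its underside. Its grooves run along its x at y = -25 and y = +25 mm; their floor is 12 mm above the bench.
- stand: Fixed grey casting stand, base 190 (x) x 140 (y) x 12, origin at the centre of its underside; it carries the backrest, leaning towards the stand's +y by 30 degrees from vertical. Two struts, 60 mm either side of the middle, hold the backrest from behind below half its height.
- backrest: Leaning plate fixed to the stand, 6 thick, 170 wide. Origin: middle of the line where the cassette's lower back edge belongs; x along the width, z up the slope, y into the plate (front face y = 0; the cassette goes on the -y side). Foot channel at its lower end: floor at z = 0, front lip 10 high from y = -15 to -20 mm, so 15 wide.
- seat (a point): Where the origin of the seated cassette belongs: at (0, -5, 0) mm of the backrest. The cassette's top edge is then at z = 120 mm of the backrest. The full-width lower part of the backrest ends at z = 67 mm; above it, between the ears, is an open notch 80 mm wide (x from -40 to 40 mm), where a finger has room behind the cassette.
- ear_1 (a point): Middle of the top edge of one of the backrest's two ears, at (-62.5, 3, 117) mm of the backrest. The ear is a flat tongue 45 wide and 6 thick that reaches 50 mm up from the plate; free behind.
- ear_2 (a point): The same for the other ear, at (62.5, 3, 117) mm of the backrest.
- clamp: Spring clamp, 138 long, 24 wide (x), 0.11 kg: two steel levers on a pivot, black handles, rubber jaw pads. Origin on the pivot; z from jaws to handles; it opens along y. The frame is fixed to the +y lever and is the clamp's middle plane while it holds 16 mm. Held fully squeezed, the frame is turned 0.15 rad about x. Starts upright on the post, handles up.
- clamp_jaw (a joint): Clamp hinge: 0 when holding 16 mm, pads parallel; +0.30 at the open stop; -0.27 empty and shut. Squeezing the handles to 30 mm over the outsides (about 20 N) reaches the stop: handles parallel, jaws about 30 mm apart inside, 52 outside. Let go, it springs shut with about 15 N at the pads.
- clamp_grip (a point): Point between the handles where to squeeze, 52 mm above the pivot. The handles reach from 22 to 82 mm above the pivot; on the post they are 40 mm apart over the outsides at their lower and 54 mm at their upper ends.
- clamp_pads (a point): Centre between the jaw pads, 47 mm below the pivot. The pads are 18 mm long (z from -38 to -56 mm) and 24 mm wide. There is room for an edge up to 20 mm below the pivot; 28 mm is a good depth. The jaws' outsides are about 52 mm apart when fully open.
- post: Fixed parking post: a foot 90 (x) x 70 (y) x 14 with an upright tab 50 (x) x 16 (y), top at 75 mm, on which the clamp sits, its y along the tab's thickness and its pivot 28 mm above the tab's top edge. Origin: centre of its underside.
- wash_bottle: Bystander: wash bottle with red cap, 70 diameter, 165 high, beside the stand on its +x side; origin at the centre of its underside. Leave it (moved at most 30 mm).
- amber_dropper: Bystander: amber dropper bottle, 52 diameter, 140 high, beside the post on its +x side; origin underneath. Leave it (at most 30 mm).
- flask: Bystander: volumetric flask, 65 diameter, 203 high with its stopper, behind the rack on its +x side; origin underneath. Leave it (at most 30 mm).
- upturned_beaker: Bystander: upturned glass beaker, 66 diameter, 91 high, before the rack on its -x side; origin underneath. Leave it (at most 30 mm).
There are look-alikes about, which are no part of the job. Of the things like the clamp, leave any that is green; of the rest the smaller one is meant.

How it is judged:
By the outcome, as a careful person would: the job done as asked, in the order asked, and still so for the second after the job is handed in, with the robot touching nothing.
It also fails if it takes over 56 s, if anything falls off the work surface, if the arm or the gripper's body presses on something with over 40 N, if the wrist force passes 120 N, or if a joint passes its speed limit or range.

## Robot

A 7-joint arm with a two-finger parallel gripper is mounted at the origin on a cart in front of the work surface, level with it; the furniture and walls round the work are solid. World frame = base frame: x ahead of the robot, y to its left, z up, the work surface at z = 0. Lengths are in m, angles in rad, forces in N, time in s.
With the tool pointing down it reaches from about 0.4 to 0.85 m from the base axis. Payload 10.4 kg.
Tool frame: the origin (TCP) lies at the very end of the fingers, on their centre line; the grasp point (between the pads) lies manip.hold_point_z behind it (manip.hold_point_z is the distance from the TCP to the grasp point, in m); z points along the fingers, y is the direction in which the jaws open and shut (so a half turn about z gives the same grasp; the last joint's range is limited). The gripper opens to 85 mm and grips with 20 to 120 N. Pads are 22 mm wide; open, the fingers measure 114 mm over their backs; the gripper's body (76 mm by 85 mm) begins 54 mm behind the grasp point. The pads swing forward as they close: fully open they stand 13 mm farther back than shut.
Start: joints at [-1.358, 0.332, -0.065, 1.46, 0.022, 1.35, -0.088], TCP at [0.146, 0.608, 0.231] pointing down, gripper open.
Joint ranges: [-2.6, 2.6], [-0.5, 2.12], [-1.47, 1.34], [0.16, 2.42], [-1.27, 4.41], [0.06, 2.06], [-2.6, 2.6]. Speed limits (rad/s): [2.22, 2.22, 2.79, 2.79, 3.14, 3.14, 3.14].

## Interface

Orientations are given as a unit quaternion [x, y, z, w].
In Python, from workcell import manip gives the robot as it stands.
- The arm moves only by the tool jog_arm, never from a script. Its arguments are lists of equal length, an entry for each row: "translation": the shift along the world's x, y, z in mm, a list of three; "turn": the turn about the world's z in degrees. In form: {"translation": [[x, y, z], ...], "turn": [turn, ...]}. A call has 1 to 12 rows; each row is the pose to reach, as a shift and turn from the pose measured when the call began; what a row does not reach only later rows make up. A row lasts 1/12 s, in which the tool goes at most 41.7 mm and 7.16 degrees, less where a joint would pass 70% of its speed; a pose out of reach is approached as far as the arm can. A call with a gripper value outside its range is refused whole. "grip" is the finger opening in mm, from 0 to 85.4, set as the call begins (left out, the last holds). The fingers move at their own pace and stop on an object; "grip_force" is the grip in N (left out, the last holds). Time passes only in rows, so rows that repeat a pose let the fingers close. It gives the time, the measured TCP pose, the force and the opening at its end, in the units of the state.
- manip.get_obs(): the state, without advancing time (a new reading comes with each control period).
- manip.camera(name): name is "scene" or "top" or "wrist"; returns a dict with "frame" (400x640x3 uint8, red, green, blue), "mtx" (3x3 intrinsics, pixels), "pose" (4x4, takes a point from camera to world coordinates). Camera axes: x right, y down, z forward; pixel columns grow to the right and rows downward; lengths in m; the calibration is good to about 2 mm. The wrist camera is an equidistant fisheye: a pixel r from the principal point sees the ray r / f radians off the axis. A picture is of the moment at which its call begins. There is no depth.
- manip.hand_in(): hands the job in, once; it reports no verdict.
Trained networks look in a picture, given as the dict that the camera call returned (one of the last four; its "shot" number tells which), for a name from the list of things; names that differ only in an ending like _2 or _b are one class to them, and where a whole thing is asked for, a point or a joint stands for the part that bears it (a point fixed in the world has none). Each returns a list of dicts, best first, with "confidence" (0 to 1); they miss things now and then, are a little off and sometimes report something else, mostly with a low value. They report only what shows in the picture. A call takes as long as a camera call. They do not tell look-alikes from the thing itself.
- manip.outline_of(picture, label): "mask" (400x640 bool, what is visible of it) and "extent" ([left, top, right, bottom] in pixels, round what is visible of it).
- manip.pinpoint(picture, label): "at" ([column, row] in pixels: a listed point, or the origin of a listed thing).
The state is a dict: "clock": time; "joint_pos": joint angles; "joint_velocities": joint speeds; "tau": joint torques, N m; "position": TCP position; "ee_rot": TCP orientation; "ft_force": force on the tool from outside, world axes, zero at the start; "torque": the same for the moment, N m; "grip_width": opening from 0.0 (shut) to 1.0 (fully open).
Only numpy, scipy, OpenCV 4.12 (cv2) and the standard library are available. Lean on these libraries where they do the work, as an engineer would, in place of code of your own. Each camera call takes 0.05 s, during which the arm holds its last target. There are 200 camera calls.

## Working session

There is one attempt and no reset: what is moved stays moved. The work goes in short steps, Python scripts to look and compute and a tool call to move; the robot and the scene stay as the last step left them, time stands still between calls to the robot, and variables do not carry over. Pictures are saved under pics/ and viewed, about 8 in all and at most 12, crops included, and the job is handed in when it is done.

Besides the shell and the picture viewer there is one more tool, called after "Request:" as name(argument=value, ...), one argument or row to a line, values as JSON. jog_arm: Moves the arm, as the interface text tells. Its arguments: {"type":"object","properties":{"translation":{"type":"array"},"turn":{"type":"array"},"grip":{"type":"number"},"grip_force":{"type":"number"}},"required":["translation","turn"]}

```bash
ls; mkdir -p pics; cat > h.py <<'E'
import numpy as np, cv2, pickle
from workcell import manip
def snap(n,tag):
    c=manip.camera(n); cv2.imwrite(f'pics/{tag}.png',c['frame'][:,:,::-1]); pickle.dump(c,open(f'{tag}.pkl','wb')); return c
def ray(c,p):
    K=c['mtx'];v=np.array([(p[0]-K[0,2])/K[0,0],(p[1]-K[1,2])/K[1,1]])
    r=np.hypot(*v)
    d=np.array([*v,1.]) 
    if c.get('fish'): d=np.array([*(v/r*np.sin(r)),np.cos(r)])
    T=c['pose'];d=T[:3,:3]@d; return T[:3,3],d/np.linalg.norm(d)
def atz(c,p,z):
    o,d=ray(c,p); return o+d*(z-o[2])/d[2]
def tri(rs):
    A=sum(np.eye(3)-np.outer(d,d) for o,d in rs);b=sum((np.eye(3)-np.outer(d,d))@o for o,d in rs)
    x=np.linalg.solve(A,b); return x,[np.linalg.norm((np.eye(3)-np.outer(d,d))@(x-o)) for o,d in rs]
def proj(c,X):
    T=np.linalg.inv(c['pose']);x=T[:3,:3]@np.asarray(X)+T[:3,3]
    if c.get('fish'):
        th=np.arctan2(np.hypot(x[0],x[1]),x[2]);v=x[:2]/np.hypot(x[0],x[1])*th
    else: v=x[:2]/x[2]
    return np.array([c['mtx'][0,0]*v[0]+c['mtx'][0,2],c['mtx'][1,1]*v[1]+c['mtx'][1,2]])
E
python3 - <<'E'
from h import *
print(manip.hold_point_z, manip.get_obs())
for n in ['scene','top']:
    c=snap(n,n+'0'); print(n,c['mtx'],c['pose'].round(3).tolist())
    for l in ['cassette','small_cassette','rack','stand','backrest','clamp','post','wash_bottle','amber_dropper','flask','upturned_beaker']:
        print(l,'PP',[(np.round(d['at'],1).tolist(),round(d['confidence'],2)) for d in manip.pinpoint(c,l)][:3],'O',[(np.round(d['extent']).tolist(),round(d['confidence'],2)) for d in manip.outline_of(c,l)][:3])
    for l in ['seat','ear_1','clamp_grip','clamp_pads']:
        print(l,'PP',[(np.round(d['at'],1).tolist(),round(d['confidence'],2)) for d in manip.pinpoint(c,l)][:4])
a=cv2.imread('pics/scene0.png');b=cv2.imread('pics/top0.png')
cv2.imwrite('pics/both.png',cv2.resize(np.vstack([a,b]),(480,600)) if 0 else np.vstack([a,b])[:, :])
E
```

```text
pics
0.0187 {'clock': 0.0, 'joint_pos': array([-1.35758353,  0.33286149, -0.0647028 ,  1.46095277,  0.02158164,
        1.34987403, -0.08851098]), 'joint_velocities': array([ 0.00084863, -0.0003315 ,  0.00099668,  0.00037062, -0.00064098,
        0.00107109,  0.00074245]), 'tau': array([-3.44092377e-04, -6.25446439e+01,  4.89948154e-02, -3.91611993e+01,
        1.61665905e-02,  1.00190879e-02, -3.99418994e-06]), 'position': array([0.1459311 , 0.60734136, 0.23051694]), 'ee_rot': array([ 1.17628972e-01,  9.93057367e-01, -6.97971104e-04, -5.95321074e-05]), 'ft_force': array([ 1.02781008,  0.90662356, -0.66718672]), 'torque': array([-0.02701979, -0.02519525, -0.00855194]), 'grip_width': 1.0007399330487394}
scene [[367.22737803   0.         328.94765697]
 [  0.         367.22737803 201.45145321]
 [  0.           0.           1.        ]] [[0.749, -0.265, 0.607, 0.007], [-0.662, -0.298, 0.687, -0.579], [-0.001, -0.917, -0.399, 0.472], [0.0, 0.0, 0.0, 1.0]]
cassette PP [([371.4, 257.9], 0.6), ([270.7, 165.0], 0.42)] O [([288.0, 177.0, 312.0, 237.0], 0.68), ([351.0, 200.0, 398.0, 257.0], 0.6
[... 2374 characters left out ...]
0, 271.0, 195.0], 0.77), ([306.0, 199.0, 325.0, 220.0], 0.72)]
amber_dropper PP [([314.1, 210.7], 0.88)] O [([307.0, 199.0, 325.0, 221.0], 0.51)]
flask PP [([375.6, 169.0], 0.84), ([383.1, 212.0], 0.21), ([326.2, 237.1], 0.2)] O [([367.0, 153.0, 393.0, 180.0], 0.75), ([220.0, 202.0, 283.0, 278.0], 0.32)]
upturned_beaker PP [([392.5, 259.0], 0.86)] O [([385.0, 246.0, 416.0, 270.0], 0.89)]
seat PP [([261.6, 242.7], 0.92)]
ear_1 PP [([222.5, 254.6], 0.7), ([238.1, 209.5], 0.68)]
clamp_grip PP [([257.5, 128.7], 0.8), ([327.3, 235.6], 0.54), ([354.0, 287.2], 0.49), ([324.9, 235.9], 0.49)]
clamp_pads PP [([264.3, 145.0], 0.77), ([328.4, 238.1], 0.74), ([400.4, 212.6], 0.7), ([347.2, 281.3], 0.67)]
```

```bash
python3 - <<'E'
import cv2,numpy as np
a=cv2.imread('pics/scene0.png')[120:320,190:450];b=cv2.imread('pics/top0.png')[90:310,190:450]
a=cv2.resize(a,None,fx=1.5*2,fy=3,interpolation=cv2.INTER_CUBIC);b=cv2.resize(b,None,fx=3,fy=3,interpolation=cv2.INTER_CUBIC)
cv2.imwrite('pics/v1.png',a[:600]);cv2.imwrite('pics/v2.png',b[:600])
E
```

```text
(no output)
```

View pics/v1.png

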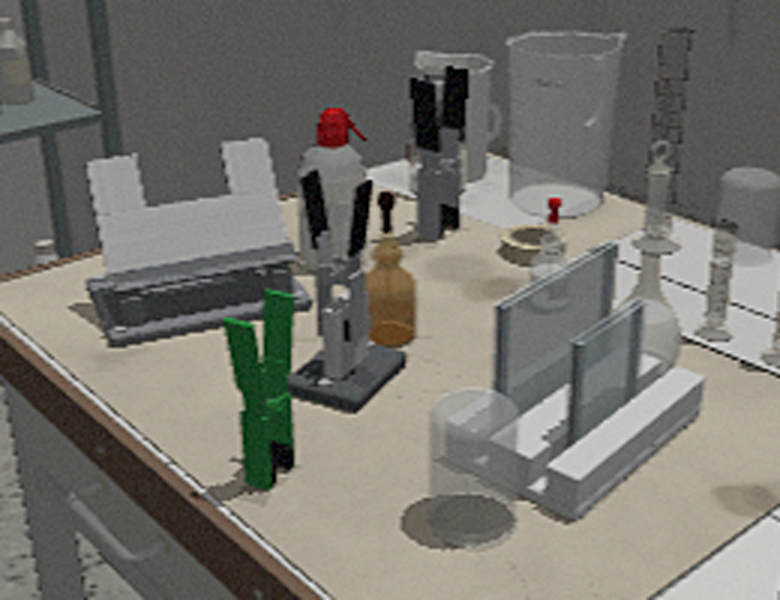

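View pics/v2.png

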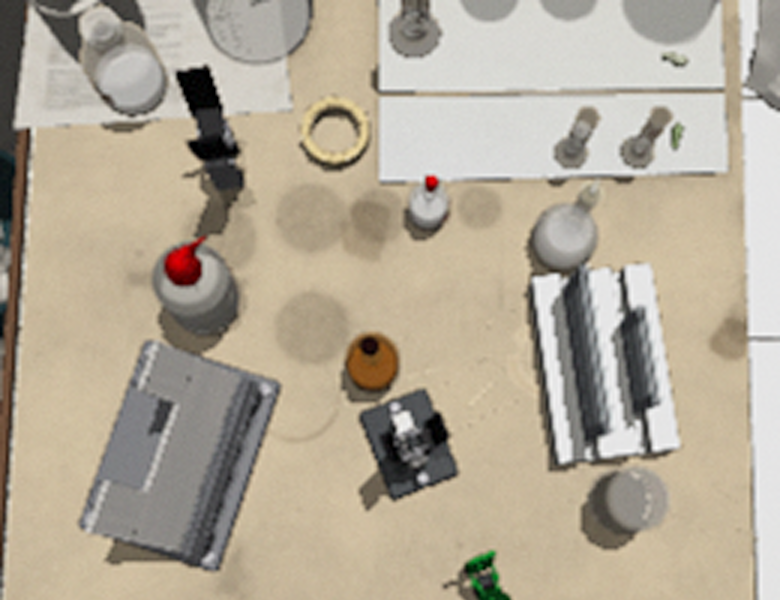

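```bash
cat > m1.py <<'E'
from h import *
from scipy.optimize import least_squares
S=pickle.load(open('scene0.pkl','rb'));T=pickle.load(open('top0.pkl','rb'))
def R(y): return np.array([[np.cos(y),-np.sin(y),0],[np.sin(y),np.cos(y),0],[0,0,1]])
a=np.radians(30); L=np.array([[1,0,0],[0,np.cos(a),np.sin(a)],[0,-np.sin(a),np.cos(a)]])
# lean: z up slope -> (0,sin,cos); y into plate -> (0,cos,-sin)
def br(p,q): return np.array(p[:3])+R(p[3])@L@(np.array(q)/1000)
if __name__=='__main__':
    print(manip.get_obs()['clock'])
    for n,s,t in [('seat',(258,210.7),(261.6,242.7)),('earA',(226,174.5),(222.5,254.6)),('earB',(270.5,166.8),(238.1,209.5)),('clamp',(303.6,206.4),(325.8,236.3)),('clampgrip',(302.8,192),(327.3,235.6)),('post',(304.6,246.7),(325.6,237.4)),('bigclamp',(336.2,176.1),(263.2,136.7)),
      ('rack',(386,265.7),(388,211)),('stand',(257,217.7),(251.2,238.4)),('small',(390.3,266.5),(398.6,210)),('cass',(371.4,257.9),(382.9,207.8)),('wash',(301.1,206.8),(256.7,188.1)),('amber',(318.2,228.9),(314.1,210.7)),('flask',(404.2,242.4),(375.6,169)),('beaker',(346,295.1),(392.5,259)),]:
        x,r=tri([ray(S,s),ray(T,t)]); print(n,x.round(3),np.round(r,3))
    obs=[(S,(258,210.7),(0,-5,0)),(T,(261.6,242.7),(0,-5,0)),(S,(226,174.5),0),(T,(222.5,254.6),0),(S,(270.5,166.8),1),(T,(238.1,209.5),1)]
    e=[(-62.5,3,117),(62.5,3,117)]
    for y0 in np.radians([70,-110]):
        best=[]
        f=lambda p:np.concatenate([proj(c,br(p,e[q] if isinstance(q,int) else q))-px for c,px,q in obs])
        s=least_squares(f,[.4,.25,.02,y0]);print(s.x.round(4),np.degrees(s.x[3]),s.cost,s.fun.round(1))
    m=manip.outline_of
    # mask orientation of rack grooves from top image
E
python3 m1.py
```

```text
2.7
seat [0.473 0.244 0.042] [0.001 0.001]
earA [0.435 0.329 0.135] [0.004 0.004]
earB [0.553 0.292 0.141] [0.001 0.001]
clamp [0.492 0.065 0.11 ] [0.002 0.002]
clampgrip [0.49  0.062 0.148] [0.001 0.001]
post [ 0.494  0.065 -0.003] [0. 0.]
bigclamp [0.77  0.246 0.073] [0.001 0.001]
rack [ 0.579 -0.122 -0.005] [0.006 0.006]
stand [0.488 0.28  0.002] [0.001 0.001]
small [ 0.575 -0.146  0.008] [0.001 0.001]
cass [ 0.576 -0.096  0.007] [0.007 0.007]
wash [ 0.639  0.271 -0.005] [0.001 0.001]
amber [0.57  0.1   0.008] [0.001 0.001]
flask [ 0.703 -0.084 -0.006] [0.002 0.002]
beaker [ 0.439 -0.134 -0.01 ] [0.006 0.006]
[ 0.4762  0.251   0.0382 -0.2859] -16.37893405503035 4.9062447684267445 [ 0.6 -0.1 -1.1 -0.1  1.4 -0.8 -0.4  2.1  0.6  0.8  0.2  0.2]
[ 0.4762  0.251   0.0382 -0.2859] -16.378933691818627 4.906244768426702 [ 0.6 -0.1 -1.1 -0.1  1.4 -0.8 -0.4  2.1  0.6  0.8  0.2  0.2]
```

Request:
jog_arm(
  translation=[
    [330, -230, 40],
    [330, -230, 40],
    [330, -230, 40],
    [330, -230, 40],
    [330, -230, 40],
    [330, -230, 40],
    [330, -230, 40],
    [330, -230, 40],
    [330, -230, 40],
    [430, -700, 40],
    [430, -700, 40],
    [430, -700, 40],
  ],
  turn=[19, 19, 19, 19, 19, 19, 19, 19, 19, 19, 19, 19],
  grip=85,
  grip_force=40,
)

```text
clock: 3.7
position: [0.4817, 0.2729, 0.2689]
ee_rot: [-0.048, 0.999, 0.0, -0.0]
ft_force: [1.1, 0.4, 0.4]
grip_width: 0.995
```

```bash
python3 - <<'E'
from h import *
c=snap('wrist','w0');c['fish']=1
print(c['mtx'].tolist(),c['pose'].round(3).tolist())
c2={k:v for k,v in c.items() if k!='fish'}
for l in ['seat','ear_1']:
  for d in manip.pinpoint(c2,l)[:3]:
    print(l,np.round(d['at'],1),round(d['confidence'],2),atz(c,d['at'],.0382 if l=='seat' else .136).round(4))
E
```

```text
[[309.70691628693146, 0.0, 321.6162361293755], [0.0, 309.70691628693146, 191.35116418249447], [0.0, 0.0, 1.0]] [[-0.095, 0.941, 0.324, 0.398], [0.996, 0.09, 0.03, 0.265], [-0.001, 0.326, -0.945, 0.412], [0.0, 0.0, 0.0, 1.0]]
seat [295.9 150.9] 0.82 [0.4769 0.24   0.0382]
ear_1 [328.5 248.8] 0.97 [0.5539 0.2862 0.136 ]
ear_1 [389.8 134.5] 0.58 [0.4324 0.33   0.136 ]
```

Request:
jog_arm(
  translation=[
    [94, -363, 0],
    [94, -363, 0],
    [94, -363, 0],
    [94, -363, 0],
    [94, -363, 0],
    [94, -363, 0],
    [94, -363, 0],
    [94, -363, 0],
    [94, -363, 0],
    [94, -363, 0],
    [94, -363, 0],
  ],
  turn=[0, 0, 0, 0, 0, 0, 0, 0, 0, 0, 0],
)

```text
clock: 4.77
position: [0.5771, -0.0942, 0.2694]
ee_rot: [-0.043, 0.999, -0.001, 0.0]
ft_force: [-0.1, 0.4, 0.4]
grip_width: 0.994
```

```bash
python3 - <<'E'
from h import *
c=snap('wrist','w1')
c2=dict(c);c['fish']=1
o=manip.get_obs();print(o['position'],o['ee_rot'],o['clock'])
for l in ['cassette','small_cassette']:
  for d in manip.outline_of(c2,l)[:2]:
    print(l,np.round(d['extent']),round(d['confidence'],2)); np.save(f'{l}_{d["confidence"]:.2f}.npy',d['mask'])
  for d in manip.pinpoint(c2,l)[:2]: print('pp',np.round(d['at'],1),round(d['confidence'],2),atz(c,d['at'],.012).round(3))
for d in manip.pinpoint(c2,'rack')[:2]: print('rack',np.round(d['at'],1),round(d['confidence'],2),atz(c,d['at'],0).round(3))
E
```

```text
[ 0.577119   -0.09166916  0.26928845] [-4.42402305e-02  9.99020865e-01  2.32693248e-05  3.35452349e-04] 4.8167
cassette [309.  93. 328. 243.] 0.59
cassette [532.  60. 640. 204.] 0.26
pp [320.7 149.3] 0.93 [ 0.573 -0.097  0.012]
pp [499.5 111.3] 0.45 [0.489 0.153 0.012]
small_cassette [263. 111. 288. 206.] 0.69
small_cassette [440.  87. 539. 132.] 0.66
rack [302.5 141.9] 0.64 [ 0.567 -0.122  0.   ]
```

View pics/w1.png

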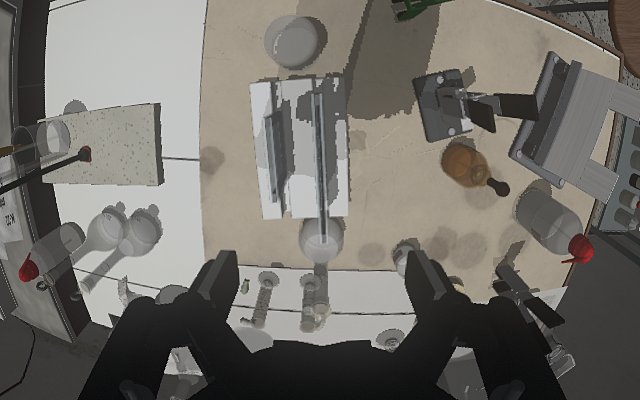

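```bash
python3 - <<'E'
from h import *
import glob
c=pickle.load(open('w1.pkl','rb'));c['fish']=1
print(c['pose'][:3,3])
m=np.load('cassette_0.59.npy')
for r in range(95,243,12):
    k=np.where(m[r])[0]
    if len(k): print(r,k.min(),k.max(),atz(c,(k.min()-.5,r),.132).round(4)[:2],atz(c,(k.max()+.5,r),.132).round(4)[:2])
E
```

```text
[ 0.49326979 -0.10154493  0.41276409]
95 311 321 [ 0.5001 -0.1115] [ 0.4993 -0.1017]
107 311 322 [ 0.511  -0.1106] [ 0.5101 -0.0999]
119 313 322 [ 0.5218 -0.108 ] [ 0.521 -0.099]
131 312 324 [ 0.5329 -0.108 ] [ 0.5319 -0.0962]
143 314 324 [ 0.5438 -0.1053] [ 0.543  -0.0952]
155 315 325 [ 0.555  -0.1035] [ 0.5542 -0.0933]
167 315 325 [ 0.5665 -0.1026] [ 0.5656 -0.0923]
179 316 325 [ 0.5781 -0.1007] [ 0.5773 -0.0913]
191 316 326 [ 0.5901 -0.0998] [ 0.5892 -0.0893]
203 317 326 [ 0.6023 -0.0979] [ 0.6015 -0.0882]
215 317 327 [ 0.615  -0.0969] [ 0.6141 -0.086 ]
227 318 327 [ 0.628  -0.0948] [ 0.6272 -0.0848]
239 320 328 [ 0.6415 -0.0917] [ 0.6407 -0.0826]
```

```bash
python3 - <<'E'
import cv2
a=cv2.imread('pics/w1.png')[85:250,240:370]
cv2.imwrite('pics/c1.png',cv2.resize(a,None,fx=3.6,fy=3.6,interpolation=cv2.INTER_CUBIC))
E
```

```text
(no output)
```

View pics/c1.png

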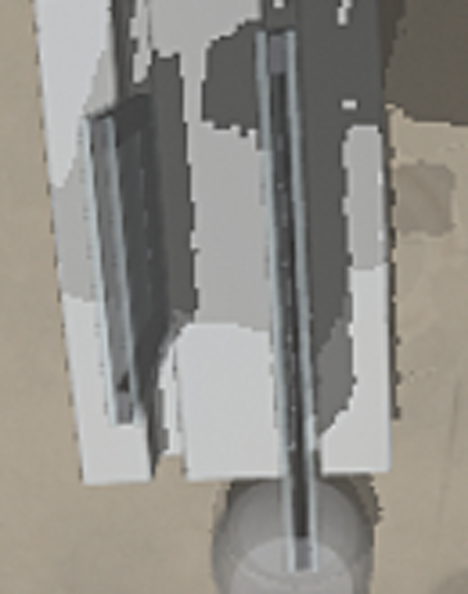

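Request:
jog_arm(
  translation=[
    [-6, -5, 0],
    [-6, -5, -40],
    [-6, -5, -80],
    [-6, -5, -110],
    [-6, -5, -135],
    [-6, -5, -150],
    [-6, -5, -160],
    [-6, -5, -165],
    [-6, -5, -165],
  ],
  turn=[3, 3, 3, 3, 3, 3, 3, 3, 3],
  grip=40,
)

```text
clock: 5.82
position: [0.5708, -0.0944, 0.1042]
ee_rot: [-0.073, 0.997, 0.0, 0.0]
ft_force: [0.0, 0.8, -0.5]
grip_width: 0.469
```

```bash
python3 - <<'E'
from h import *
o=manip.get_obs();print({k:np.round(o[k],4) for k in ['clock','position','ee_rot','ft_force','grip_width']})
snap('wrist','w2')
E
```

```text
{'clock': np.float64(5.8167), 'position': array([ 0.5708, -0.0944,  0.1042]), 'ee_rot': array([-7.250e-02,  9.974e-01,  4.000e-04,  3.000e-04]), 'ft_force': array([ 0.041 ,  0.7537, -0.5445]), 'grip_width': np.float64(0.4694)}
```

View pics/w2.png

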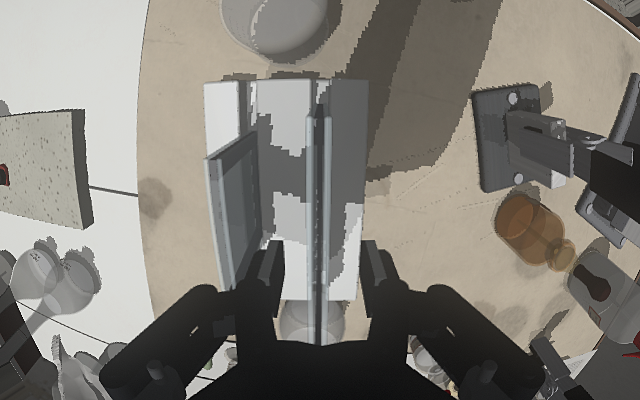

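Request:
jog_arm(
  translation=[
    [0, -1, 0],
    [0, -1, 0],
    [0, -1, 0],
    [0, -1, 0],
    [0, -1, 0],
    [0, -1, 0],
    [0, -1, 0],
    [0, -1, 20],
    [0, -1, 50],
    [0, -1, 90],
    [0, -1, 130],
    [0, -1, 165],
  ],
  turn=[0, 0, 0, 0, 0, 0, 0, 0, 0, 0, 0, 0],
  grip=2,
  grip_force=60,
)

```text
clock: 6.87
position: [0.571, -0.0959, 0.2728]
ee_rot: [-0.072, 0.997, 0.0, 0.001]
ft_force: [0.3, -0.3, -2.6]
grip_width: 0.104
```

```bash
python3 - <<'E'
from h import *
o=manip.get_obs();print({k:np.round(o[k],4) for k in ['clock','position','ee_rot','ft_force','grip_width']})
import m1
from scipy.optimize import least_squares
# refit stand with wrist obs added
W=pickle.load(open('w0.pkl','rb'));W['fish']=1;S,T=m1.S,m1.T
e=[(-62.5,3,117),(62.5,3,117)];s0=(0,-5,0)
obs=[(S,(258,210.7),s0),(T,(261.6,242.7),s0),(S,(226,174.5),e[0]),(T,(222.5,254.6),e[0]),(S,(270.5,166.8),e[1]),(T,(238.1,209.5),e[1]),
 (W,(295.9,150.9),s0),(W,(328.5,248.8),e[1]),(W,(389.8,134.5),e[0])]
s=least_squares(lambda p:np.concatenate([proj(c,m1.br(p,q))-px for c,px,q in obs]),[.476,.25,.04,-.28],loss='soft_l1')
p=s.x;print(p.round(4),np.degrees(p[3]),(s.fun).round(1))
E
```

```text
{'clock': np.float64(6.8667), 'position': array([ 0.571 , -0.0959,  0.2728]), 'ee_rot': array([-7.220e-02,  9.974e-01,  3.000e-04,  1.300e-03]), 'ft_force': array([ 0.292 , -0.3141, -2.569 ]), 'grip_width': np.float64(0.1043)}
[ 0.4736  0.2481  0.0408 -0.3106] -17.793425308355104 [ 0.2 -0.4 -0.2  0.8  1.4 -1.5  0.   2.3  1.   0.5  1.8  0.7  3.2 -2.6
  1.2  0.6 -4.   0.5]
```

Request:
jog_arm(
  translation=[
    [0, 5, 40],
    [-15, 40, 60],
    [-98, 341, 60],
    [-98, 341, 60],
    [-98, 341, 60],
    [-98, 341, 60],
    [-98, 341, 60],
    [-98, 341, 60],
    [-98, 341, 60],
    [-98, 341, 60],
    [-98, 341, 60],
    [-98, 341, 20],
  ],
  turn=[0, -5, -10, -15, -20, -25, -25, -25, -25, -25, -25, -25],
)

```text
clock: 7.87
position: [0.4747, 0.2485, 0.2988]
ee_rot: [0.144, 0.99, 0.004, 0.005]
ft_force: [2.1, 0.1, -2.4]
grip_width: 0.103
```

Request:
jog_arm(
  translation=[
    [0, 0, -25],
    [0, 0, -60],
    [0, 0, -90],
    [0, 0, -90],
    [0, 0, -90],
  ],
  turn=[0, 0, 0, 0, 0],
)

```text
clock: 8.28
position: [0.4741, 0.2478, 0.2083]
ee_rot: [0.144, 0.99, 0.003, 0.004]
ft_force: [-0.2, 0.6, -0.8]
grip_width: 0.105
```

```bash
python3 - <<'E'
from h import *
import m1
o=manip.get_obs();print({k:np.round(o[k],4) for k in ['clock','position','ee_rot','ft_force','grip_width']})
for n in ['wrist','top','scene']:
  c=snap(n,n+'3');c2=dict(c)
  if n=='wrist': c['fish']=1
  for l,z in [('seat',.041),('ear_1',.139),('cassette',.11),('backrest',.04)]:
    for d in manip.pinpoint(c2,l)[:2]: print(n,l,np.round(d['at'],1),round(d['confidence'],2),atz(c,d['at'],z).round(4))
E
```

```text
{'clock': np.float64(8.2833), 'position': array([0.4741, 0.2478, 0.2083]), 'ee_rot': array([0.1439, 0.9896, 0.0028, 0.0043]), 'ft_force': array([-0.1751,  0.6413, -0.813 ]), 'grip_width': np.float64(0.1046)}
wrist seat [316.4 166.9] 0.82 [0.4705 0.2438 0.041 ]
wrist ear_1 [417.1 118.7] 0.93 [0.4317 0.3306 0.139 ]
wrist ear_1 [396.3 276.2] 0.58 [0.5557 0.2895 0.139 ]
wrist cassette [318.2 196.3] 0.73 [0.4776 0.2439 0.11  ]
wrist backrest [322.2 166.5] 0.97 [0.472  0.2496 0.04  ]
wrist backrest [125.9 281.3] 0.71 [ 0.5491 -0.0702  0.04  ]
top seat [260.4 240.5] 0.79 [0.4807 0.2473 0.041 ]
top seat [258.  187.2] 0.3 [0.6318 0.2598 0.041 ]
top ear_1 [237.3 210.7] 0.63 [0.5506 0.2942 0.139 ]
top cassette [256.6 240.7] 0.63 [0.4761 0.2466 0.11  ]
top cassette [325.7 236.8] 0.53 [0.4885 0.0663 0.11  ]
top backrest [258.4 241.8] 0.76 [0.4771 0.2529 0.04  ]
top backrest [313.7 211.9] 0.53 [0.5631 0.1001 0.04  ]
scene seat [259.6 207.3] 0.83 [0.4886 0.2637 0.041 ]
scene ear_1 [228.3 173.7] 0.59 [0.4341 0.3231 0.139 ]
scene ear_1 [389.4 267.5] 0.54 [ 0.4105 -0.2694  0.139 ]
scene cassette [255.8 187.8] 0.91 [0.4719 0.246  0.11  ]
scene cassette [300.5 205.1] 0.67 [0.4924 0.0741 0.11  ]
scene backrest [256.2 207.7] 0.6 [0.481  0.2697 0.04  ]
```

View pics/wrist3.png

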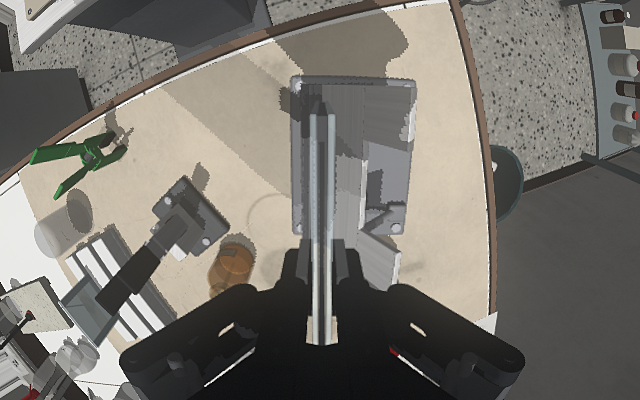

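```bash
python3 - <<'E'
from h import *
import m1
from scipy.optimize import least_squares
P=lambda f:pickle.load(open(f+'.pkl','rb'))
W0,W3=P('w0'),P('wrist3');W0['fish']=W3['fish']=1;S,T,T3,S3=m1.S,m1.T,P('top3'),P('scene3')
q=np.array([atz(W3,k,.012) for k in [(291,76.5),(415,80),(402,234),(292,235.5)]])
print(q.round(4),'sides',np.linalg.norm(q-np.roll(q,-1,0),axis=1).round(4)); d=(q[2]+q[3]-q[0]-q[1]);print('yaw',np.degrees(np.arctan2(d[1],d[0])),'ctr',q.mean(0))
d=q[3]-q[0];print(np.degrees(np.arctan2(d[1],d[0])));d=q[2]-q[1];print(np.degrees(np.arctan2(d[1],d[0])))
e=[(-62.5,3,117),(62.5,3,117)];s0=(0,-5,0);b0=(0,0,0)
obs=[(S,(258,210.7),s0),(T,(261.6,242.7),s0),(S,(226,174.5),e[0]),(T,(222.5,254.6),e[0]),(S,(270.5,166.8),e[1]),(T,(238.1,209.5),e[1]),
 (W0,(295.9,150.9),s0),(W0,(328.5,248.8),e[1]),(W0,(389.8,134.5),e[0]),
 (W3,(316.4,166.9),s0),(W3,(417.1,118.7),e[0]),(W3,(396.3,276.2),e[1]),(W3,(322.2,166.5),b0),(T3,(237.3,210.7),e[1]),(T3,(258.4,241.8),b0),(T3,(260.4,240.5),s0)]
s=least_squares(lambda p:np.concatenate([proj(c,m1.br(p,k))-px for c,px,k in obs]),[.476,.25,.04,-.28],loss='soft_l1')
p=s.x;print(p.round(4),np.degrees(p[3]),(s.fun).round(1))
E
python3 - <<'E'
import cv2
a=cv2.imread('pics/wrist3.png')[65:265,270:430]
cv2.imwrite('pics/c3.png',cv2.resize(a,None,fx=3,fy=3,interpolation=cv2.INTER_CUBIC))
E
```

```text
[[0.3729 0.2444 0.012 ]
 [0.4122 0.3747 0.012 ]
 [0.5914 0.3194 0.012 ]
 [0.5525 0.187  0.012 ]] sides [0.1361 0.1876 0.138  0.1886]
yaw -17.431135770403618 ctr [0.48224419 0.28134909 0.012     ]
-17.714433986873757
-17.14633741769354
[ 0.4719  0.2501  0.0438 -0.3175] -18.193687254228482 [-0.8 -1.4 -1.1  1.4  0.5 -2.6 -1.2  2.8  0.3 -0.5  1.   1.1  4.8 -3.3
  2.9  0.9 -0.6  0.1  2.   0.8 -2.   1.7 -0.9 -1.5  0.5  0.7  1.8 -0.1
  0.7  1.8  0.1  3.6]
```

View pics/c3.png

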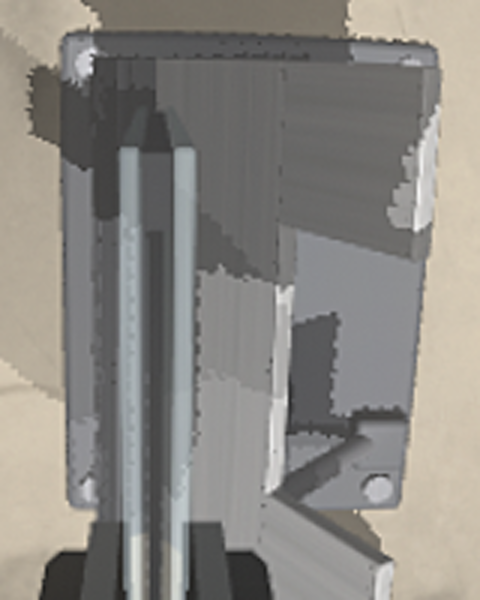

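Request:
jog_arm(
  translation=[
    [-2, 1, -20],
    [-2, 1, -40],
    [-2, 1, -52],
    [-2, 1, -58],
    [-2, 1, -60],
    [-2, 1, -60],
  ],
  turn=[-1, -1, -1, -1, -1, -1],
)

```text
clock: 9.53
position: [0.4725, 0.249, 0.1488]
ee_rot: [0.152, 0.988, 0.003, 0.005]
ft_force: [-0.8, -1.1, -2.2]
grip_width: 0.104
```

```bash
python3 - <<'E'
from h import *
o=manip.get_obs();print({k:np.round(o[k],4) for k in ['clock','position','ee_rot','ft_force','grip_width']})
c=snap('wrist','w4')
a=cv2.imread('pics/w4.png')[60:300,230:470]
cv2.imwrite('pics/c4.png',cv2.resize(a,None,fx=2.5,fy=2.5,interpolation=cv2.INTER_CUBIC))
E
```

```text
{'clock': np.float64(9.5333), 'position': array([0.4725, 0.249 , 0.1488]), 'ee_rot': array([0.1523, 0.9883, 0.0032, 0.0049]), 'ft_force': array([-0.7946, -1.0703, -2.2331]), 'grip_width': np.float64(0.1041)}
```

View pics/c4.png

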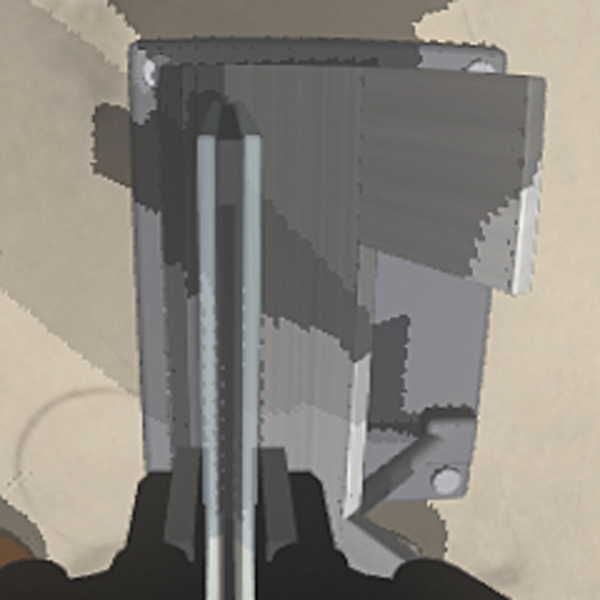

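Request:
jog_arm(
  translation=[
    [0, 0, -3],
    [0, 0, -6],
    [0, 0, -6],
  ],
  turn=[0, 0, 0],
)

```text
clock: 9.83
position: [0.4737, 0.248, 0.1447]
ee_rot: [0.153, 0.988, 0.003, 0.006]
ft_force: [-3.6, -7.4, 8.8]
grip_width: 0.106
```

Request:
jog_arm(
  translation=[
    [0, 0, -2],
    [0, 0, -4],
    [0, 0, -4],
  ],
  turn=[0, 0, 0],
)

```text
clock: 10.08
position: [0.4745, 0.2476, 0.1435]
ee_rot: [0.153, 0.988, 0.003, 0.007]
ft_force: [-9.3, -7.7, 21.8]
grip_width: 0.104
```

Request:
jog_arm(
  translation=[
    [-1, 0, 3],
    [-2, -1, 3],
    [-2, -1, -1],
    [-2, -1, -3],
    [-2, -1, -3],
  ],
  turn=[0, 0, 0, 0, 0],
)

```text
clock: 10.5
position: [0.4739, 0.2471, 0.1433]
ee_rot: [0.153, 0.988, 0.005, 0.008]
ft_force: [-6.4, -5.9, 24.8]
grip_width: 0.106
```

```bash
python3 - <<'E'
from h import *
c=snap('wrist','w5');s=snap('scene','s5')
a=cv2.imread('pics/w5.png')[60:200,260:400];b=cv2.imread('pics/s5.png')[140:250,200:310]
cv2.imwrite('pics/c5.png',np.hstack([cv2.resize(a,(400,400),interpolation=cv2.INTER_CUBIC),cv2.resize(b,(400,400),interpolation=cv2.INTER_CUBIC)]))
E
```

```text
(no output)
```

View pics/c5.png

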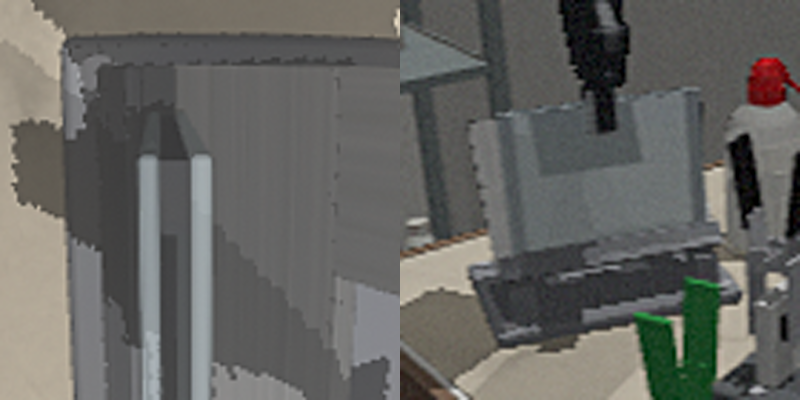

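Request:
jog_arm(
  translation=[
    [-1, -1, 3],
    [-3, -3, 3],
    [-3, -4, 3],
    [-3, -4, -1],
    [-3, -4, -3],
    [-3, -4, -3],
  ],
  turn=[0, 0, 0, 0, 0, 0],
)

```text
clock: 11.1
position: [0.4727, 0.2449, 0.1435]
ee_rot: [0.153, 0.988, 0.007, 0.01]
ft_force: [-3.0, 0.1, 26.7]
grip_width: 0.107
```

Request:
jog_arm(
  translation=[
    [0, 0, 1],
    [0, 0, 1],
    [0, 2, 1],
    [2, 6, 1],
    [3, 10, 1],
    [5, 15, 1],
    [6, 20, 1],
    [8, 25, 1],
    [9, 30, 1],
    [11, 35, 1],
    [12, 40, 1],
    [12, 40, 1],
  ],
  turn=[0, 0, 0, 0, 0, 0, 0, 0, 0, 0, 0, 0],
  grip=40,
)

```text
clock: 12.1
position: [0.4848, 0.2863, 0.1445]
ee_rot: [0.152, 0.988, 0.007, 0.01]
ft_force: [0.8, 1.5, 1.5]
grip_width: 0.467
```

```bash
python3 - <<'E'
from h import *
o=manip.get_obs();print({k:np.round(o[k],4) for k in ['clock','position','ee_rot','ft_force','grip_width']})
c=snap('wrist','w6');s=snap('scene','s6')
a=cv2.imread('pics/w6.png')[60:340,180:460];b=cv2.imread('pics/s6.png')[140:250,200:310]
cv2.imwrite('pics/c6.png',np.hstack([cv2.resize(a,(400,400),interpolation=cv2.INTER_CUBIC),cv2.resize(b,(400,400),interpolation=cv2.INTER_CUBIC)]))
E
```

```text
{'clock': np.float64(12.1), 'position': array([0.4848, 0.2863, 0.1445]), 'ee_rot': array([0.1522, 0.9883, 0.0074, 0.0102]), 'ft_force': array([0.7714, 1.4553, 1.527 ]), 'grip_width': np.float64(0.4673)}
```

View pics/c6.png

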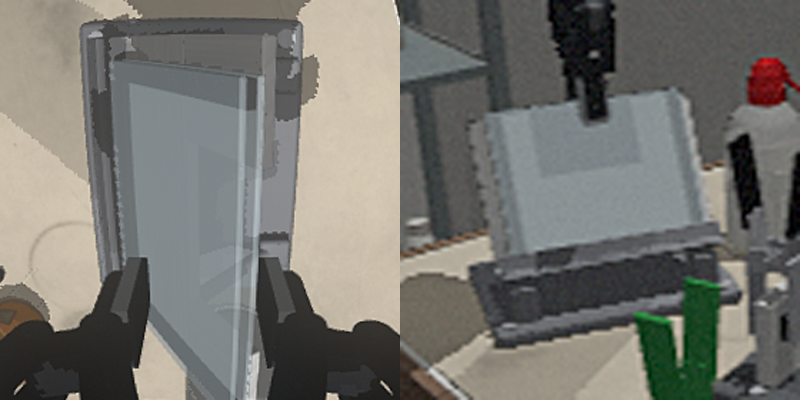

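Request:
jog_arm(
  translation=[
    [1, 4, 0],
    [3, 9, 0],
    [4, 13, 0],
    [6, 18, 0],
    [7, 22, 0],
    [8, 26, 0],
    [9, 28, 0],
    [9, 30, 0],
    [9, 30, 0],
  ],
  turn=[0, 0, 0, 0, 0, 0, 0, 0, 0],
)

```text
clock: 12.95
position: [0.4934, 0.3129, 0.1442]
ee_rot: [0.153, 0.988, 0.005, 0.009]
ft_force: [-4.9, -9.3, 4.8]
grip_width: 0.47
```

Request:
jog_arm(
  translation=[
    [-2, -6, 0],
    [-3, -11, 0],
    [-3, -11, 40],
    [-3, -11, 80],
    [-3, -11, 120],
    [-3, -11, 120],
    [-3, -50, 120],
    [-3, -90, 120],
    [-3, -125, 120],
    [-3, -125, 120],
  ],
  turn=[0, 0, 0, 0, 0, 0, 6, 12, 18, 18],
)

```text
clock: 13.78
position: [0.4916, 0.1799, 0.2649]
ee_rot: [-0.003, 1.0, 0.006, 0.009]
ft_force: [1.2, -0.9, 0.1]
grip_width: 0.469
```

```bash
python3 - <<'E'
from h import *
o=manip.get_obs();print({k:np.round(o[k],4) for k in ['clock','position','ee_rot','ft_force','grip_width']})
for n in ['wrist','top']:
  c=snap(n,n+'7');c2=dict(c)
  if n=='wrist': c['fish']=1
  for l,z in [('clamp',.103),('clamp_grip',.155),('post',0),('cassette',.042),('amber_dropper',0),('ear_1',.141),]:
    for d in manip.pinpoint(c2,l)[:2]: print(n,l,np.round(d['at'],1),round(d['confidence'],2),atz(c,d['at'],z).round(4))
b=cv2.imread('pics/top7.png')[190:290,205:345]
cv2.imwrite('pics/c7.png',np.vstack([cv2.resize(cv2.imread('pics/wrist7.png'),(560,350)),cv2.resize(b,(350,250),interpolation=cv2.INTER_CUBIC)]) if 0 else cv2.imread('pics/wrist7.png'))
E
```

```text
{'clock': np.float64(13.7833), 'position': array([0.4916, 0.1799, 0.2649]), 'ee_rot': array([-0.003 ,  0.9999,  0.0058,  0.0091]), 'ft_force': array([ 1.1968, -0.8833,  0.0736]), 'grip_width': np.float64(0.4691)}
wrist clamp [361.9 339.8] 0.88 [0.7388 0.2393 0.103 ]
wrist clamp [207.9 167.4] 0.69 [0.489  0.0605 0.103 ]
wrist clamp_grip [190.5 182. ] 0.73 [0.4881 0.0617 0.155 ]
wrist clamp_grip [143.6  60.1] 0.65 [0.3744 0.0235 0.155 ]
wrist post [237.5 155.1] 0.61 [0.5006 0.0665 0.    ]
wrist cassette [373.2 143.5] 0.81 [0.4765 0.244  0.042 ]
wrist amber_dropper [266.2 201. ] 0.65 [0.5683 0.1035 0.    ]
wrist amber_dropper [373.  241.4] 0.44 [0.6343 0.261  0.    ]
wrist ear_1 [427.5 238.2] 0.97 [0.5528 0.2893 0.141 ]
wrist ear_1 [478.7 122.2] 0.73 [0.4326 0.3282 0.141 ]
top clamp [260.6 137.7] 0.95 [0.758  0.2477 0.103 ]
top clamp [351.8 284.2] 0.68 [ 0.3672 -0.0027  0.103 ]
top clamp_grip [258.7 129.6] 0.67 [0.7627 0.245  0.155 ]
top clamp_grip [328.2 234.5] 0.49 [0.4912 0.0607 0.155 ]
top post [327.  237.2] 0.78 [0.4949 0.0611 0.    ]
top post [395.4 257.1] 0.65 [ 0.44   -0.1368  0.    ]
top cassette [375.5 171.1] 0.26 [ 0.6834 -0.0756  0.042 ]
top amber_dropper [315.6 211.5] 0.73 [0.5697 0.0953 0.    ]
```

View pics/c7.png

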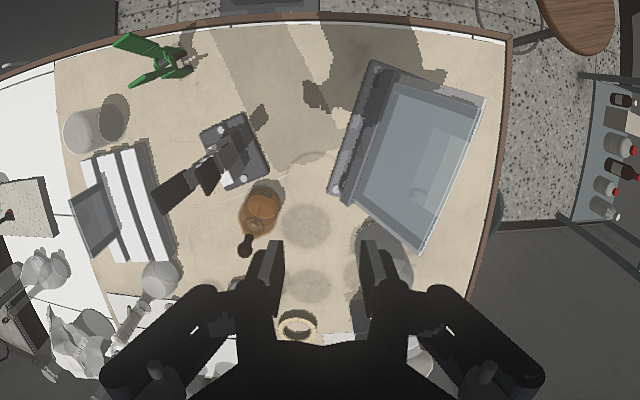

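```bash
python3 - <<'E'
from h import *
W=pickle.load(open('wrist7.pkl','rb'));T=pickle.load(open('top7.pkl','rb'))
for c,f in [(W,1),(T,0)]:
  r=manip.outline_of(c,'post')
  c=dict(c)
  if f:c['fish']=1
  for d in r[:1]:
    m=d['mask'];ys,xs=np.where(m);q=np.array([atz(c,(x,y),.014)[:2] for x,y in zip(xs,ys)],np.float32)
    h=cv2.convexHull(q*1000);print(round(d['confidence'],2),d['extent'],cv2.minAreaRect(q*1000)); print(cv2.approxPolyDP(h,6,True)[:,0].round(0).tolist())
# cassette centring: edge of seated cassette vs stand in wrist7
W['fish']=1
W2=dict(W);W2.pop('fish')
for d in manip.outline_of(W2,'cassette')[:2]:
    h=cv2.convexHull(np.argwhere(d['mask'])[:,::-1].astype(np.int32));print('cass',round(d['confidence'],2),cv2.approxPolyDP(h,5,True)[:,0].tolist())
p=[.4722,.25,.042,np.radians(-17.5)]
import m1
print({(x,z):proj(W,m1.br(p,(x,-10,z))).round(0).tolist() for x in(-75,75) for z in(10,120)})
print('ears',[proj(W,m1.br(p,(x,3,117))).round(0).tolist() for x in(-62.5,62.5)])
E
```

```text
0.88 [201.3, 114.9, 268.9, 190.1] ((493.7488098144531, 64.68624877929688), (90.68172454833984, 73.30496215820312), 22.435314178466797)
[[547.0, 50.0], [520.0, 112.0], [441.0, 81.0], [467.0, 19.0]]
0.64 [310.9, 219.3, 342.8, 257.6] ((493.86297607421875, 63.361351013183594), (93.31490325927734, 71.48074340820312), 21.487852096557617)
[[547.0, 47.0], [520.0, 111.0], [443.0, 78.0], [469.0, 18.0]]
cass 0.97 [[482, 110], [422, 250], [356, 202], [396, 83]]
{(-75, 10): [399.0, 81.0], (-75, 120): [479.0, 105.0], (75, 10): [356.0, 199.0], (75, 120): [418.0, 249.0]}
ears [[478.0, 121.0], [428.0, 236.0]]
```

Request:
jog_arm(
  translation=[
    [0, -39, 0],
    [1, -78, 0],
    [1, -117, 0],
    [1, -117, -20],
    [1, -117, -55],
    [1, -117, -85],
    [1, -117, -110],
    [1, -117, -122],
    [1, -117, -128],
    [1, -117, -129],
    [1, -117, -129],
  ],
  turn=[7, 14, 21, 22, 22, 22, 22, 22, 22, 22, 22],
  grip=85,
)

```text
clock: 15.55
position: [0.4917, 0.0709, 0.1357]
ee_rot: [-0.194, 0.981, 0.008, 0.007]
ft_force: [0.3, -0.4, 0.8]
grip_width: 0.996
```

```bash
python3 - <<'E'
from h import *
o=manip.get_obs();print({k:np.round(o[k],4) for k in ['clock','position','ee_rot','ft_force','grip_width']})
c=snap('wrist','w8');c2=dict(c);c['fish']=1
P=np.array(o['position']);a=o['ee_rot'];ty=np.array([2*a[0]*a[1],a[1]**2-a[0]**2,0])
print('ty',ty,'fingers px',[proj(c,P+s*ty*.0427+[0,0,.03]).round(0) for s in(-1,1)],proj(c,P+[0,0,.0187]))
for l in ['clamp','clamp_grip']:
  for d in manip.pinpoint(c2,l)[:2]: print(l,np.round(d['at'],1),round(d['confidence'],2),atz(c,d['at'],.103 if l=='clamp' else .155).round(4))
for d in manip.outline_of(c2,'clamp')[:2]: print(np.round(d['extent']),round(d['confidence'],2)); 
E
```

```text
{'clock': np.float64(15.55), 'position': array([0.4917, 0.0709, 0.1357]), 'ee_rot': array([-0.1939,  0.981 ,  0.0077,  0.0072]), 'ft_force': array([ 0.2808, -0.364 ,  0.8414]), 'grip_width': np.float64(0.996)}
ty [-0.38043754  0.92468645  0.        ] fingers px [array([231., 285.]), array([415., 284.])] [322.95170478 272.98873241]
clamp [285.6   7.7] 0.94 [0.3784 0.003  0.103 ]
clamp [307.1 215.4] 0.82 [0.4884 0.0598 0.103 ]
[242.   0. 309.  41.] 0.74
[237. 172. 374. 322.] 0.68
```

Request:
jog_arm(
  translation=[
    [0, -5, 0],
    [0, -9, 0],
    [0, -9, 0],
    [0, -9, 0],
  ],
  turn=[0, 0, 0, 0],
)

```text
clock: 16.08
position: [0.492, 0.0616, 0.1364]
ee_rot: [-0.194, 0.981, 0.008, 0.008]
ft_force: [-0.9, 0.8, 0.9]
grip_width: 0.995
```

Request:
jog_arm(
  translation=[
    [0, 0, 0],
    [0, 0, 0],
    [0, 0, 0],
    [0, 0, 0],
    [0, 0, 0],
    [0, 0, 0],
    [0, 0, 0],
  ],
  turn=[0, 0, 0, 0, 0, 0, 0],
  grip=52,
  grip_force=50,
)

```text
clock: 16.67
position: [0.4921, 0.0618, 0.1365]
ee_rot: [-0.194, 0.981, 0.008, 0.008]
ft_force: [-0.1, 1.7, 2.5]
grip_width: 0.611
```

Request:
jog_arm(
  translation=[
    [0, 0, 0],
    [0, 0, 0],
    [0, 0, 0],
    [0, 0, 0],
    [0, 0, 0],
    [0, 0, 0],
    [0, 0, 0],
    [0, 0, 0],
  ],
  turn=[0, 0, 0, 0, 0, 0, 0, 0],
  grip=26,
  grip_force=60,
)

```text
clock: 17.33
position: [0.4921, 0.0618, 0.1365]
ee_rot: [-0.194, 0.981, 0.008, 0.008]
ft_force: [0.1, -0.6, -1.7]
grip_width: 0.336
```

```bash
python3 - <<'E'
from h import *
o=manip.get_obs();print({k:np.round(o[k],4) for k in ['clock','position','ee_rot','ft_force','grip_width']})
E
```

```text
{'clock': np.float64(17.3333), 'position': array([0.4921, 0.0618, 0.1365]), 'ee_rot': array([-0.1936,  0.981 ,  0.008 ,  0.008 ]), 'ft_force': array([ 0.1023, -0.6205, -1.662 ]), 'grip_width': np.float64(0.3359)}
```

Request:
jog_arm(
  translation=[
    [0, 0, 15],
    [0, 0, 45],
    [0, 0, 85],
    [0, 0, 125],
    [0, 10, 160],
    [-60, 253, 165],
    [-60, 253, 165],
    [-60, 253, 165],
    [-60, 253, 165],
    [-60, 253, 165],
    [-60, 253, 165],
    [-60, 253, 165],
  ],
  turn=[0, 0, 0, 0, -6, -12, -18, -24, -30, -36, -40, -40],
)

```text
clock: 18.33
position: [0.4286, 0.3214, 0.3011]
ee_rot: [0.152, 0.988, 0.006, 0.009]
ft_force: [-0.1, 0.5, -1.5]
grip_width: 0.334
```

Request:
jog_arm(
  translation=[
    [0, 0, 0],
    [0, 0, 0],
    [0, 0, 0],
  ],
  turn=[0, 0, 0],
)

```text
clock: 18.58
position: [0.4292, 0.3202, 0.301]
ee_rot: [0.152, 0.988, 0.005, 0.009]
ft_force: [-0.5, -0.3, -1.4]
grip_width: 0.335
```

```bash
cat > chk.py <<'E'
from h import *
import m1,sys
from scipy.spatial.transform import Rotation as Ro
p=[.4722,.25,.042,np.radians(-17.5)]
o=manip.get_obs();print({k:np.round(o[k],4) for k in ['clock','position','ee_rot','ft_force','grip_width']})
M=Ro.from_quat(o['ee_rot']).as_matrix();P=o['position']
Rw=m1.R(p[3])
loc=lambda X:np.round((Rw.T@(np.asarray(X)-p[:3]))*1000,1)
print('TCP x,h,v',loc(P),'pivot',loc(P+M[:,2]*.0335),'pads',loc(P+M[:,2]*.0805),'jawangle',np.degrees(np.arctan2(M[1,1],M[0,1])))
n=sys.argv[1]
for cam in ['wrist','top']:
  c=snap(cam,n+cam);c2=dict(c)
  if cam=='wrist': c['fish']=1
  for l,X in [('clamp',P+M[:,2]*.0335),('clamp_pads',P+M[:,2]*.0805),('clamp_grip',P-M[:,2]*.0187),('ear_1',m1.br(p,(-62.5,3,117))),('ear_1',m1.br(p,(62.5,3,117))),('cassette',m1.br(p,(0,-5,0)))]:
    ds=manip.pinpoint(c2,l);e=proj(c,X)
    ds=[d for d in ds if np.linalg.norm(d['at']-e)<40]
    print(cam,l,'exp',e.round(1),[(np.round(d['at'],1).tolist(),round(d['confidence'],2)) for d in ds[:2]])
E
python3 chk.py a
```

```text
{'clock': np.float64(18.5833), 'position': array([0.4292, 0.3202, 0.301 ]), 'ee_rot': array([0.1524, 0.9883, 0.0052, 0.0095]), 'ft_force': array([-0.4609, -0.2924, -1.3594]), 'grip_width': np.float64(0.3351)}
TCP x,h,v [-62.1  54.  259. ] pivot [-61.6  54.5 225.5] pads [-60.8  55.1 178.5] jawangle 72.46792652585886
wrist clamp exp [322.4 225.7] [([319.6, 216.5], 0.92)]
wrist clamp_pads exp [322.3 199.6] [([329.3, 191.6], 0.71)]
wrist clamp_grip exp [322.6 272. ] [([304.4, 262.7], 0.72)]
wrist ear_1 exp [327.1 169.4] [([326.7, 174.2], 0.86)]
wrist ear_1 exp [326.5 272.5] [([323.6, 273.8], 0.93)]
wrist cassette exp [277.4 193.9] [([275.5, 197.8], 0.75)]
top clamp exp [210.3 257.3] [([209.4, 258.9], 0.52)]
top clamp_pads exp [215.9 257.2] [([214.4, 259.2], 0.61)]
top clamp_grip exp [203.4 257.4] []
top ear_1 exp [221.7 257.6] [([221.4, 255.5], 0.62)]
top ear_1 exp [238.9 210.7] [([237.6, 212.2], 0.63)]
top cassette exp [260.6 244. ] [([262.8, 244.6], 0.78), ([258.1, 244.1], 0.25)]
```

Request:
jog_arm(
  translation=[
    [6, -5, -10],
    [6, -5, -35],
    [6, -5, -52],
    [6, -5, -60],
    [6, -5, -60],
    [6, -5, -60],
  ],
  turn=[0, 0, 0, 0, 0, 0],
)

```text
clock: 19.78
position: [0.4348, 0.3162, 0.2412]
ee_rot: [0.152, 0.988, 0.005, 0.009]
ft_force: [-0.8, 0.5, -0.8]
grip_width: 0.336
```

```bash
python3 chk.py b; python3 - <<'E'
from h import *
a=cv2.imread('pics/bwrist.png')[60:320,220:420];s=snap('scene','bs')
b=cv2.imread('pics/bs.png')[100:250,190:310]
cv2.imwrite('pics/cb.png',np.hstack([cv2.resize(a,(430,560),interpolation=cv2.INTER_CUBIC),cv2.resize(b,(370,560),interpolation=cv2.INTER_CUBIC)]))
E
```

```text
{'clock': np.float64(19.7833), 'position': array([0.4348, 0.3162, 0.2412]), 'ee_rot': array([0.1522, 0.9883, 0.0054, 0.0093]), 'ft_force': array([-0.7648,  0.4504, -0.7555]), 'grip_width': np.float64(0.3361)}
TCP x,h,v [-55.6  51.9 199.2] pivot [-55.   52.4 165.7] pads [-54.2  53.  118.7] jawangle 72.49258692183206
wrist clamp exp [322.4 225.7] [([319.3, 216.9], 0.66), ([328.5, 192.5], 0.45)]
wrist clamp_pads exp [322.3 199.6] [([329.9, 191.1], 0.7)]
wrist clamp_grip exp [322.6 271.9] [([307.5, 260.4], 0.6)]
wrist ear_1 exp [331.8 181.7] [([331.9, 183.5], 0.64)]
wrist ear_1 exp [330.1 300.8] [([329.6, 301.4], 0.81)]
wrist cassette exp [272.8 206.3] [([269.6, 210.8], 0.71)]
top clamp exp [219.3 255.3] []
top clamp_pads exp [224.1 255.3] [([221.3, 257.3], 0.52)]
top clamp_grip exp [213.4 255.3] []
top ear_1 exp [221.7 257.6] [([222.9, 258.2], 0.78), ([251.5, 240.9], 0.54)]
top ear_1 exp [238.9 210.7] [([239.6, 210.6], 0.75), ([251.5, 240.9], 0.54)]
top cassette exp [260.6 244. ] [([261.9, 241.0], 0.62)]
```

View pics/cb.png

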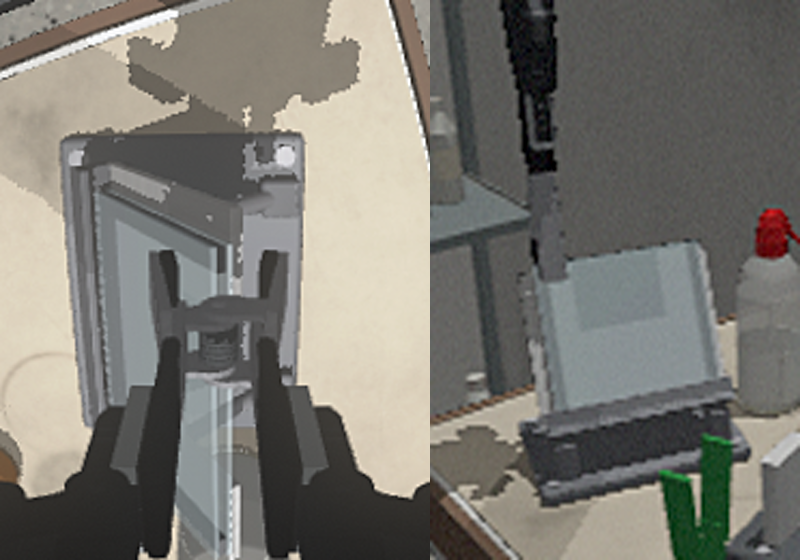

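Request:
jog_arm(
  translation=[
    [0, -1, -4],
    [0, -1, -8],
    [0, -1, -12],
    [0, -1, -15],
    [0, -1, -18],
    [0, -1, -18],
  ],
  turn=[0, 0, 0, 0, 0, 0],
)

```text
clock: 21.03
position: [0.4344, 0.315, 0.2223]
ee_rot: [0.152, 0.988, 0.005, 0.009]
ft_force: [-0.2, -0.1, -1.4]
grip_width: 0.329
```

Request:
jog_arm(
  translation=[
    [0, 0, -3],
    [0, 0, -6],
    [0, 0, -8],
    [0, 0, -8],
  ],
  turn=[0, 0, 0, 0],
)

```text
clock: 21.37
position: [0.4349, 0.3129, 0.216]
ee_rot: [0.153, 0.988, 0.004, 0.009]
ft_force: [-5.6, -10.3, 17.6]
grip_width: 0.33
```

Request:
jog_arm(
  translation=[
    [-1, -1, 1],
    [-1, -1, 1],
    [0, 1, 0],
    [1, 3, 0],
    [2, 5, -1],
    [2, 6, -1],
    [2, 6, -1],
  ],
  turn=[0, 0, 0, 0, 0, 0, 0],
  grip=40,
)

```text
clock: 21.95
position: [0.4369, 0.3195, 0.2149]
ee_rot: [0.153, 0.988, 0.004, 0.009]
ft_force: [0.7, 3.0, 0.7]
grip_width: 0.466
```

```bash
python3 chk.py c
```

```text
{'clock': np.float64(21.95), 'position': array([0.4369, 0.3195, 0.2149]), 'ee_rot': array([0.1526, 0.9882, 0.0038, 0.0094]), 'ft_force': array([0.7004, 2.9845, 0.6818]), 'grip_width': np.float64(0.4661)}
TCP x,h,v [-54.6  55.7 172.9] pivot [-54.   56.  139.4] pads [-53.2  56.5  92.4] jawangle 72.44563303233188
wrist clamp exp [322.4 225.7] [([314.2, 221.0], 0.93), ([308.4, 262.7], 0.22)]
wrist clamp_pads exp [322.3 199.6] [([314.1, 191.0], 0.86)]
wrist clamp_grip exp [322.6 271.9] [([306.5, 262.7], 0.82)]
wrist ear_1 exp [328.6 191.5] [([327.4, 194.9], 0.73)]
wrist ear_1 exp [327.5 317.8] [([325.1, 320.3], 0.72), ([325.0, 294.5], 0.27)]
wrist cassette exp [266.9 214.5] [([261.7, 221.2], 0.62)]
top clamp exp [220.8 254.7] []
top clamp_pads exp [225.4 254.7] [([228.4, 254.7], 0.4)]
top clamp_grip exp [215.1 254.6] []
top ear_1 exp [221.7 257.6] [([224.2, 256.3], 0.75)]
top ear_1 exp [238.9 210.7] [([238.1, 211.9], 0.9)]
top cassette exp [260.6 244. ] [([263.5, 243.7], 0.61), ([256.5, 242.7], 0.17)]
```

Request:
jog_arm(
  translation=[
    [1, 3, 0],
    [2, 6, -1],
    [3, 9, -2],
    [4, 12, -3],
    [5, 15, -4],
    [5, 15, -4],
  ],
  turn=[0, 0, 0, 0, 0, 0],
  grip=52,
)

```text
clock: 23.15
position: [0.4418, 0.3345, 0.2105]
ee_rot: [0.153, 0.988, 0.004, 0.009]
ft_force: [-0.0, 2.2, -0.8]
grip_width: 0.612
```

```bash
python3 chk.py d
```

```text
{'clock': np.float64(23.15), 'position': array([0.4418, 0.3345, 0.2105]), 'ee_rot': array([0.1527, 0.9882, 0.0035, 0.0092]), 'ft_force': array([-0.0343,  2.1633, -0.7839]), 'grip_width': np.float64(0.6122)}
TCP x,h,v [-54.4  71.4 168.5] pivot [-53.8  71.8 135. ] pads [-53.   72.2  88. ] jawangle 72.44234537109578
wrist clamp exp [322.4 225.7] [([299.1, 223.4], 0.59)]
wrist clamp_pads exp [322.3 199.6] []
wrist clamp_grip exp [322.5 271.9] []
wrist ear_1 exp [307.1 193.4] [([305.6, 196.1], 0.57)]
wrist ear_1 exp [310.4 320.9] [([305.9, 325.9], 0.62), ([311.7, 293.7], 0.44)]
wrist cassette exp [252.4 215.9] [([249.5, 221.0], 0.85)]
top clamp exp [215.2 252.6] [([214.9, 256.4], 0.55)]
top clamp_pads exp [220.1 252.7] [([227.9, 257.7], 0.41)]
top clamp_grip exp [209.2 252.4] []
top ear_1 exp [221.7 257.6] [([222.9, 255.3], 0.88)]
top ear_1 exp [238.9 210.7] [([238.6, 212.9], 0.55), ([261.1, 240.2], 0.28)]
top cassette exp [260.6 244. ] [([263.3, 242.7], 0.78)]
```

Request:
jog_arm(
  translation=[
    [1, 3, 0],
    [2, 6, -1],
    [3, 9, -2],
    [4, 12, -2],
    [5, 15, -3],
    [6, 19, -4],
    [6, 19, -4],
  ],
  turn=[0, 0, 0, 0, 0, 0, 0],
  grip=66,
)

```text
clock: 24.43
position: [0.4479, 0.3537, 0.2067]
ee_rot: [0.153, 0.988, 0.004, 0.009]
ft_force: [0.8, 2.0, 0.3]
grip_width: 0.772
```

```bash
python3 chk.py e
```

```text
{'clock': np.float64(24.4333), 'position': array([0.4479, 0.3537, 0.2067]), 'ee_rot': array([0.1527, 0.9882, 0.0038, 0.0094]), 'ft_force': array([0.7917, 2.0168, 0.345 ]), 'grip_width': np.float64(0.7721)}
TCP x,h,v [-54.4  91.6 164.7] pivot [-53.8  92.  131.2] pads [-53.   92.4  84.2] jawangle 72.44205283306513
wrist clamp exp [322.4 225.7] []
wrist clamp_pads exp [322.3 199.6] []
wrist clamp_grip exp [322.5 272. ] [([315.9, 264.9], 0.82)]
wrist ear_1 exp [278.9 195.4] [([275.5, 200.9], 0.55)]
wrist ear_1 exp [288.2 323.5] [([287.0, 326.6], 0.72)]
wrist cassette exp [234.1 217.2] [([230.7, 223.4], 0.58)]
top clamp exp [207.8 250. ] [([216.9, 254.1], 0.45)]
top clamp_pads exp [213.  250.3] [([229.8, 259.4], 0.41)]
top clamp_grip exp [201.4 249.7] []
top ear_1 exp [221.7 257.6] [([225.6, 254.0], 0.88)]
top ear_1 exp [238.9 210.7] [([240.0, 214.2], 0.73)]
top cassette exp [260.6 244. ] [([262.9, 242.9], 0.71)]
```

Request:
jog_arm(
  translation=[
    [1, 3, 0],
    [2, 6, 0],
    [2, 6, 0],
    [2, 6, 0],
    [2, 6, 0],
    [2, 6, 0],
  ],
  turn=[0, 0, 0, 0, 0, 0],
  grip=85,
)

```text
clock: 25.63
position: [0.45, 0.3588, 0.2071]
ee_rot: [0.153, 0.988, 0.004, 0.009]
ft_force: [0.8, -0.1, -0.8]
grip_width: 0.993
```

```bash
python3 chk.py f; python3 - <<'E'
from h import *
from chk import *
c=pickle.load(open('fwrist.pkl','rb'));c['fish']=1
cl=lambda y,z:m1.br(p,(-59,y,z))
print('expected seated clamp px: pivot148',proj(c,cl(-2,148)),'grip200',proj(c,cl(-2,200)),'top230',proj(c,cl(-29,230)),proj(c,cl(25,230)))
E
```

```text
{'clock': np.float64(25.6333), 'position': array([0.45  , 0.3588, 0.2071]), 'ee_rot': array([0.153 , 0.9882, 0.0037, 0.0095]), 'ft_force': array([ 0.7518, -0.1232, -0.7975]), 'grip_width': np.float64(0.9933)}
TCP x,h,v [-53.9  97.1 165.1] pivot [-53.3  97.4 131.6] pads [-52.5  97.9  84.6] jawangle 72.39995689942971
wrist clamp exp [322.4 225.7] []
wrist clamp_pads exp [322.3 199.6] []
wrist clamp_grip exp [322.6 272. ] [([316.1, 256.5], 0.94)]
wrist ear_1 exp [271.4 194.7] [([267.3, 198.5], 0.93)]
wrist ear_1 exp [282.4 322.7] [([280.4, 324.9], 0.85)]
wrist cassette exp [229.6 216.7] [([228.0, 222.4], 0.6)]
top clamp exp [205.7 249.1] [([227.1, 258.4], 0.56), ([215.9, 256.5], 0.54)]
top clamp_pads exp [211.  249.4] [([230.2, 260.4], 0.52)]
top clamp_grip exp [199.2 248.7] []
top ear_1 exp [221.7 257.6] [([222.7, 256.2], 0.57)]
top ear_1 exp [238.9 210.7] [([238.8, 211.2], 0.82)]
top cassette exp [260.6 244. ] [([263.0, 242.4], 0.66)]
{'clock': np.float64(26.3333), 'position': array([0.45  , 0.359 , 0.2072]), 'ee_rot': array([0.1529, 0.9882, 0.0039, 0.0095]), 'ft_force': array([ 0.481 , -0.3079, -1.0896]), 'grip_width': np.float64(0.9943)}
TCP x,h,v [-54.   97.2 165.2] pivot [-53.4  97.6 131.7] pads [-52.6  98.1  84.7] jawangle 72.4097109232314Traceback (most recent call last):
  File "<stdin>", line 2, in <module>
  File "chk.py", line 10, in <module>
    n=sys.argv[1]
      ~~~~~~~~^^^
IndexError: list index out of range
```

Request:
jog_arm(
  translation=[
    [0, 1, 6],
    [1, 2, 14],
    [1, 3, 22],
    [1, 4, 30],
  ],
  turn=[0, 0, 0, 0],
)

```text
clock: 26.67
position: [0.4512, 0.3633, 0.2385]
ee_rot: [0.153, 0.988, 0.004, 0.01]
ft_force: [-0.6, 0.0, 0.2]
grip_width: 0.999
```

Request:
jog_arm(
  translation=[
    [0, 2, 15],
    [0, 2, 45],
    [0, 2, 80],
    [0, 2, 100],
    [0, -40, 100],
    [0, -80, 100],
    [0, -120, 100],
    [0, -160, 100],
    [0, -200, 100],
    [0, -200, 100],
  ],
  turn=[0, 0, 0, 0, 0, 0, 0, 0, 0, 0],
)

```text
clock: 27.5
position: [0.4524, 0.1551, 0.3405]
ee_rot: [0.158, 0.987, 0.004, 0.011]
ft_force: [-0.0, -1.1, 0.3]
grip_width: 1.001
```

```bash
python3 - <<'E'
from h import *
import m1
p=[.4722,.25,.042,np.radians(-17.5)]
o=manip.get_obs();print({k:np.round(o[k],4) for k in ['clock','position','ft_force','grip_width']})
for cam in ['top','scene','wrist']:
  c=snap(cam,'z'+cam);c2=dict(c)
  if cam=='wrist':c['fish']=1
  for l,q in [('clamp',(-59,-2,148)),('clamp_grip',(-59,-2,200)),('clamp_pads',(-59,-2,101)),('cassette',(0,-5,0)),('ear_1',(-62.5,3,117)),('ear_1',(62.5,3,117))]:
    e=proj(c,m1.br(p,q));ds=[d for d in manip.pinpoint(c2,l) if np.linalg.norm(d['at']-e)<30]
    print(cam,l,'exp',e.round(1),[(np.round(d['at'],1).tolist(),round(d['confidence'],2)) for d in ds[:2]])
print(manip.get_obs()['clock'])
a=cv2.imread('pics/zscene.png')[125:245,205:305];b=cv2.imread('pics/ztop.png')[185:295,195:295];w=cv2.imread('pics/zwrist.png')
cv2.imwrite('pics/cz.png',np.vstack([np.hstack([cv2.resize(a,(300,300)),cv2.resize(b,(300,300))]),np.pad(cv2.resize(w,(480,300)),((0,0),(60,60),(0,0)))]))
E
```

```text
{'clock': np.float64(27.5), 'position': array([0.4524, 0.1551, 0.3405]), 'ft_force': array([-0.004 , -1.0716,  0.2543]), 'grip_width': np.float64(1.0014)}
top clamp exp [214.9 254.6] []
top clamp_grip exp [199.2 250.7] [([202.4, 248.9], 0.59)]
top clamp_pads exp [227.9 257.9] []
top cassette exp [260.6 244. ] []
top ear_1 exp [221.7 257.6] []
top ear_1 exp [238.9 210.7] []
scene clamp exp [225.9 161.1] [([225.5, 162.8], 0.86)]
scene clamp_grip exp [222.4 142.9] [([224.3, 144.5], 0.95)]
scene clamp_pads exp [229.  177.7] [([229.3, 178.2], 0.76)]
scene cassette exp [257.4 209.9] [([255.8, 212.6], 0.59)]
scene ear_1 exp [226.5 172.6] [([223.6, 173.6], 0.92)]
scene ear_1 exp [270.6 166.8] [([273.0, 167.5], 0.82)]
wrist clamp exp [470.2 110.7] [([466.7, 110.9], 0.66)]
wrist clamp_grip exp [512.4 118.2] [([507.5, 119.3], 0.88)]
wrist clamp_pads exp [437.2 105.8] [([431.0, 105.5], 0.58)]
wrist cassette exp [378.4 139.9] [([378.1, 142.2], 0.76)]
wrist ear_1 exp [450.6 104.3] [([451.6, 106.2], 0.93)]
wrist ear_1 exp [440.2 205.3] [([436.3, 206.2], 0.56)]
28.55
```

```bash
python3 - <<'E'
from h import *
import m1
p=[.4722,.25,.042,np.radians(-17.5)]
c=snap('wrist','y');c2=dict(c);c['fish']=1
for d in manip.outline_of(c2,'cassette')[:1]:
    h=cv2.convexHull(np.argwhere(d['mask'])[:,::-1].astype(np.int32));print(round(d['confidence'],2),cv2.approxPolyDP(h,5,True)[:,0].tolist())
print([proj(c,m1.br(p,(x,-10,z))).round(0).tolist() for x,z in((-75,10),(-75,120),(75,120),(75,10))])
for l,X in [('small_cassette',(.575,-.146,.012)),('amber_dropper',(.57,.1,0)),('wash_bottle',(.639,.271,0))]:
    print(l,proj(c,X).round(0),[np.round(d['at']).tolist() for d in manip.pinpoint(c2,l)[:2]])
print(manip.hand_in())
E
```

```text
0.84 [[379, 90], [450, 97], [435, 219], [375, 192]]
[[382.0, 88.0], [447.0, 93.0], [434.0, 217.0], [378.0, 191.0]]
small_cassette [184. 255.] [[180.0, 255.0]]
amber_dropper [306. 215.] [[307.0, 216.0]]
wash_bottle [410. 221.] [[406.0, 222.0]]
the job is handed in; nothing more can be done
None
```

The large cassette is in the casting stand and the small grey clamp from the post holds it to ear_1. I handed the job in at about 29 s of the 56 s allowed, with the gripper open and touching nothing.

How it went:
- **Cassette:** I set it upright in the foot channel, then tipped it back with the open fingers until it lay flat. Its first lowering caught the backrest face, so I moved it a few mm forward and tried again. The highest force I read was about 27 N at the wrist.
- **Clamp:** I left the green one and the larger one alone. I squeezed this one to its stop and lowered it over the edge, where its front jaw touched the glass at about 20 N. I then let it close step by step while it turned to match the slope.

Last checks, against my estimated stand pose:
- **Cassette position:** its outline is within 2–5 pixels (roughly 2–4 mm) of the seated, centred position.
- **Clamp position:** its pivot, grip point and pads are within about 2–6 pixels of a clamp sitting 28 mm deep. In the wrist view they suggest it may sit 2–3 mm deeper than that. In the top view only the grip point was found.
- **Bystanders:** the small cassette, dropper bottle and wash bottle show within 4 pixels of where they were. I did not re-measure the flask and beaker after the job; the arm felt no contact near them.

My last picture was refused because I had reached the 12-picture limit, so the clamp's final grip is confirmed only by the networks' detections, not by eye.

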